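Set the tablet crusher's depth stop by feel

ROBOT

A 7-joint arm with a two-finger parallel gripper is mounted at the origin on the work surface. World frame = base frame: x ahead of the robot, y to its left, z up, the work surface at z = 0. Lengths are in mm, angles in rad, forces in N, time in s.
With the tool pointing down it reaches from about 350 to 900 mm from the base axis. Payload 19.9 kg.
Tool frame: the origin (TCP) lies at the very end of the fingers, on their centre line; the grasp point (between the pads) lies grip_depth behind it (grip_depth is the distance from the TCP to the grasp point, in mm); z points along the fingers, x is the direction in which the jaws open and shut, and the axes are right-handed (so a half turn about z gives the same grasp; the last joint's range is limited). The gripper opens to 94 mm and grips with 3 to 60 N. Pads are 16 mm wide; open, the fingers measure 119 mm over their backs; the gripper's body (75 mm by 177 mm) begins 78 mm behind the grasp point.
Start: joints at [-0.042, 0.417, -0.01, 1.614, 0.005, 1.111, -0.053], TCP at [624.979, 0.002, 205.425] pointing down, gripper open.
Joint ranges: [-2.81, 2.81], [-0.39, 2.02], [-1.27, 1.25], [0.06, 2.57], [-1.19, 4.33], [0.19, 2], [-2.82, 2.82]. Speed limits (rad/s): [1.89, 1.89, 2.39, 2.39, 3.01, 3.01, 3.01].

INTERFACE

Orientations are given as a unit quaternion [x, y, z, w].
In Python, from station import state, camera, camera_model, job_done, grip_depth gives the robot as it stands.
- The arm moves only by the shell command python3 -m jog 'ROWS' [FORCE]. ROWS is JSON, a list of rows, each an object of numbers: "claw": the opening in per cent of the stroke, from 0 (shut) to 100 (fully open); "x", "y", "z": the shift along the world's x, y, z in m; "roll": the turn about the world's z in rad. In form: [{"claw": .., "x": .., "y": .., "z": .., "roll": ..}, ...]. A call has 1 to 10 rows; each row shifts and turns the commanded pose from where the row before left it; what a row does not reach is not made up. A row lasts 1/10 s, in which the tool goes at most 50 mm and 8.59 degrees, less where a joint would pass 70% of its speed; a pose out of reach is approached as far as the arm can. A call is refused whole if a number of a shift passes 0.05 or a number of a turn 0.15, either way. A call with a gripper value outside its range is refused whole. The fingers move at their own pace and stop on an object; FORCE is the grip in N (left out, the last holds). Time passes only in rows, so rows that do not move let the fingers close. It gives the time, the measured TCP pose, the force and the opening at its end, in the units of the state.
- state(): the state, without advancing time (a new reading comes with each control period).
- camera(name): name is "scene" or "side" or "wrist"; returns (picture, depth): 420x560x3 uint8, red, green, blue; 420x560 float32, mm along the optical axis (not along the pixel's ray), 0 where there is no reading.
- camera_model(name): a dict with "vertical_fov" (degrees; the focal length in pixels is half the picture's height over the tangent of half this angle, whatever the lens; pixels are square), "cx", "cy" (the principal point, pixels), "extrinsics" (4x4, takes a point from world to camera coordinates). Camera axes: x right, y down, z forward; pixel columns grow to the right and rows downward; lengths in mm; the calibration is good to about 2 mm. A picture is of the moment at which its call begins: read the wrist's pose just before it. camera_model takes no time and is no camera call; for the wrist camera it gives the pose at the moment of the call.
- job_done(): hands the job in, once; it reports no verdict.
The state is a dict: "t": time; "qpos": joint angles; "joint_velocities": joint speeds; "joint_torque": joint torques, N m; "eef_pos": TCP position; "orientation": TCP orientation; "wrist_force": force on the tool from outside, world axes, zero at the start; "wrist_torque": the same for the moment, N m; "width": finger opening in mm.
Only numpy, scipy, OpenCV 4.12 (cv2) and the standard library are available. Lean on these libraries where they do the work, as an engineer would, in place of code of your own. Each camera call takes 0.05 s, during which the arm holds its last target.

TASK

A fresh liner of unknown thickness lies in the cup of the tablet crusher. Press the crusher's lever down gently until the resistance firms up, note how far it travelled and let it rise; then draw the ramp stop out until it will catch the lever at just that travel, and prove it with a second, somewhat firmer press: the lever should come to rest on the stop with the ram just nipping the liner. Let the lever rise fully, leave the stop where you set it, and disturb nothing else on the board.

Things in the scene. Friction and masses are not known exactly. Their poses are not given: they have to be found in the camera images.
- crusher: Lever tablet crusher, fixed on its feet: grey cast base 225 x 75 mm, black-gripped steel lever hinged at the far end over a steel cup, cross slide with a ramp. Its x axis points from the handle to the hinge, y to the side where the stop's tab sticks out, z up; origin on the board, on the centre line. The lever's pivot (axis along y) is at x = 115, z = 85 mm.
- cup: Steel cup on the base, 54 mm across, rim 52 mm above the board; origin: its underside centre, 18 mm above the board. A skirt on the ram partly hides the dark liner in it (top 35 to 45 mm above the board). The ram, with a stiff rubber pad, is fixed to the lever 65 mm from the pivot. More than 50 N of ram on liner (about 17 N at the handle) would spoil the liner.
- lever (a joint): Turn of the lever, rad: 0 = raised by its spring, sloping up 0.50 rad from pivot to handle; it grows as the handle is pressed down, level at 0.50. The spring takes 2 to 4 N at the handle; the ram meets the liner somewhere between 0.28 and 0.43 rad, and from there the handle firms up to about 0.9 N per mm. It rises by itself when let go.
- handle (a point): The point to press: middle of the flat top of the black grip, 235 mm from the pivot along the lever and 10 mm above the line through the pivot, about 206 mm above the board when raised. The grip is 92 mm long, 34 mm wide, 20 mm thick. About 6 to 8 N in all is right for finding the firm point, about 13 to 15 N for proving the stop.
- stop (a joint): How far the ramp stop is drawn out, m: 0 = pushed in, at most 0.085, along the crusher's +y; at the start 0 to 0.008, too low to catch the lever. About 7 N to slide, stays where left. The stop at s catches the lever at a turn of (0.1624 - s) / 0.324 rad; so for a noted travel t draw it to s = 0.1624 - 0.324 t.
- stop_tab (a point): Centre of the upright black tab on the slide by which the stop is drawn: 12 mm thick along the crusher's x, 26 mm along y; top 71, foot 36, this point 56 mm above the board, at x = -30 mm, y = 88 mm + s of the crusher.
- organizer: Navy weekly organizer with seven lids, one popped up, 224 x 52 mm, 29 mm high (popped lid 70 mm); loose; bystander. Origin: underside centre.
- tumbler: Glass shot tumbler, 50 mm across, 62 mm tall, on the bamboo mat; loose; bystander. Origin: underside centre.
- measure: Stainless measuring cup, 68 mm across, 48 mm tall, with an 85 mm handle at its rim, on the mat; loose; bystander. Origin: underside centre.
- tin: Small aluminium tin with a spring-hinged lid, 64 x 48 x 25 mm, on the mat; loose; bystander. Origin: underside centre.
- nub (a point): Hard rubber nub (ball of 8 mm radius, this is its centre) under the lever, 145 mm from the pivot along the lever and 12 mm below its centre line; it lands on the ramp. Under it the ramp's top stands 64 mm + 0.45 s above the board, rising towards the crusher's -y, so drawing the stop out (+y) raises it.

How it is judged:
By the outcome, as a careful person would: the job done as asked, in the order asked, and still so for the second after the job is handed in, with the robot touching nothing.
It also fails if it takes over 70 s, if anything falls off the work surface, if the arm or the gripper's body presses on something with over 40 N, if the wrist force passes 120 N, or if a joint passes its speed limit or range.

## Working session

There is one attempt and no reset: what is moved stays moved. The work goes in short steps, Python scripts to look and compute and a shell command to move; the robot and the scene stay as the last step left them, time stands still between calls to the robot, and variables do not carry over. Pictures are saved under pics/ and viewed, and the job is handed in when it is done.

```bash
ls; mkdir -p pics; python3 - <<'E'
from station import *
import cv2
s=state();print(s,grip_depth)
for n in("scene","side","wrist"):
    m=camera_model(n);p,d=camera(n);print(n,m)
    cv2.imwrite(f"pics/a_{n}.png",p[:,:,::-1])
    import numpy as np;np.savez(f"a_{n}.npz",p=p,d=d,E=np.array(m["extrinsics"]),f=210/np.tan(np.radians(m["vertical_fov"])/2),c=[m["cx"],m["cy"]])
E
```

```text
pics
{'t': 0.0, 'qpos': array([-0.04150131,  0.41795638, -0.01031689,  1.61415896,  0.00471478,
        1.11071321, -0.05301635]), 'joint_velocities': array([-0.00047084,  0.00166275, -0.00022797, -0.00038425, -0.00080567,
        0.00062786,  0.00056226]), 'joint_torque': array([ 3.52895018e-03, -8.51262331e+01,  6.40313700e-01, -4.25991547e+01,
       -4.87577857e-02,  1.87510403e-02,  1.73272206e-04]), 'eef_pos': array([ 6.24624923e+02, -8.10102488e-03,  2.04842608e+02]), 'orientation': array([ 9.99999816e-01,  6.20629961e-06, -6.04137750e-04,  4.93260910e-05]), 'wrist_force': array([ 0.62984454, -1.07110084,  0.55293486]), 'wrist_torque': array([-0.03216061,  0.03245585,  0.02580836]), 'width': 93.84469805024582} 18.8
scene {'vertical_fov': 43.4213432871237, 'cx': 278.9270137339674, 'cy': 205.6360975923942, 'extrinsics': array([[ 5.74215422e-01,  8.18578470e-01,  1.43505328e-02,
        -3.44611826e+02],
       [ 5.86278219e-01, -3.98900713e-01, -7.05092952e-01,
        -2.43277972e+02],
       [-5.71449472e-01,  4.13288652e-01, -7.08969669e-01,
         2.10524364e+03],
       [
[... 277 characters left out ...]
  [-3.55526479e-01,  5.64502311e-01, -7.44941651e-01,
         3.07944993e+02],
       [ 3.76913141e-01, -6.42746022e-01, -6.66943802e-01,
         8.76079611e+02],
       [ 0.00000000e+00,  0.00000000e+00,  0.00000000e+00,
         1.00000000e+00]])}
wrist {'vertical_fov': 68.12089226768765, 'cx': 276.1554164332014, 'cy': 205.31299959526154, 'extrinsics': array([[ 9.99999489e-01,  3.63244613e-05, -1.01005034e-03,
        -6.22808304e+02],
       [ 3.09292645e-04, -9.62409107e-01,  2.71603784e-01,
        -2.74847099e+01],
       [-9.62215783e-04, -2.71603958e-01, -9.62408626e-01,
         3.91512178e+02],
       [ 0.00000000e+00,  0.00000000e+00,  0.00000000e+00,
         1.00000000e+00]])}
```

View pics/a_scene.png

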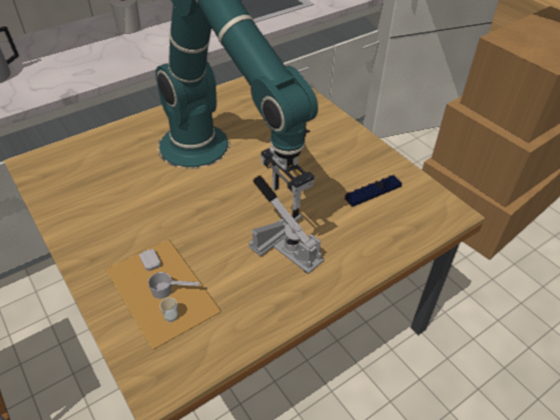

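View pics/a_side.png

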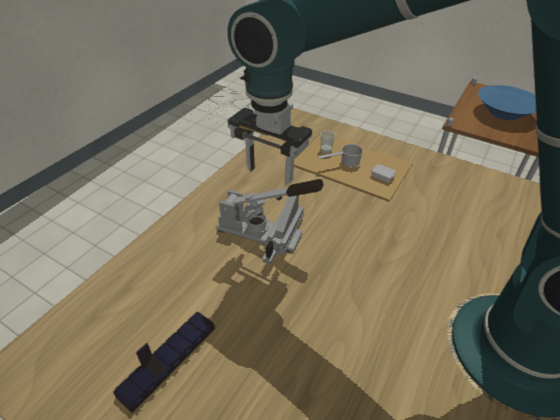

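View pics/a_wrist.png

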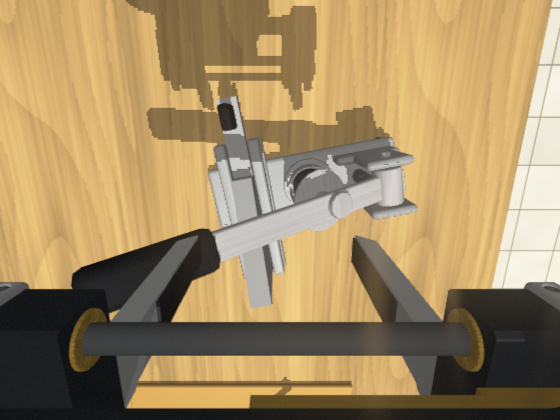

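```bash
cat > h.py <<'E'
import numpy as np
def load(n):
    z=np.load(n);return z
def world(z):
    d=z['d'];v,u=np.mgrid[0:d.shape[0],0:d.shape[1]]
    f=float(z['f']);cx,cy=z['c'];E=z['E']
    P=np.stack([(u-cx)/f*d,(v-cy)/f*d,d],-1)
    return (P-E[:3,3])@E[:3,:3]
def proj(z,P):
    E=z['E'];q=np.atleast_2d(P)@E[:3,:3].T+E[:3,3]
    return q[:,:2]/q[:,2:]*float(z['f'])+z['c']
E
python3 - <<'E'
from h import *
z=load('a_wrist.npz');W=world(z)
np.set_printoptions(precision=1,suppress=True)
for u,v in [(227,117),(222,105),(233,128),(218,117),(240,117),(232,103),(395,185),(345,205),(300,180),(255,285),(215,215),(160,265),(90,280),(215,240),(280,155),(150,60)]:
    print(u,v,W[v,u])
# tab: dark pixels z 60..76
p=z['p'].astype(int)
m=(p.max(-1)<60)&(W[...,2]>62)&(W[...,2]<76)&(z['d']>0)
m[:90]=0;m[140:]=0;m[:,:200]=0;m[:,260:]=0
print(m.sum(),W[m].mean(0),W[m].min(0),W[m].max(0))
z=load('a_side.npz');W=world(z)
p=z['p'].astype(int)
m=(p.max(-1)<60)&(W[...,2]>30)
m[:230]=0;m[265:]=0;m[:,:255]=0;m[:,285:]=0
print('side',m.sum(),W[m].mean(0),W[m].min(0),W[m].max(0))
E
```

```text
227 117 [575.1  80.5  70. ]
222 105 [570.8  91.6  70.2]
233 128 [580.3  70.1  67.9]
218 117 [553.6  80.6  -0.6]
240 117 [583.9  80.6  36.1]
232 103 [575.6  95.   34.3]
395 185 [734.3  19.2  98.2]
345 205 [682.6   7.  124.4]
300 180 [649.9  11.8  36.4]
255 285 [601.3 -84.6 100.5]
215 215 [543.7 -41.3   0.5]
160 265 [566.   10.2 244.8]
90 280 [510.9 -14.2 215.9]
215 240 [578.8  -5.1 174.6]
280 155 [627.5  35.8  -0. ]
150 60 [479.4 143.   -0.9]
320 [573.8  81.   69.8] [566.7  69.2  62.4] [580.6  93.5  72.5]
side 92 [571.5  83.   59.3] [566.8  39.7  35.7] [593.   94.9  71.8]
```

```bash
python3 - <<'E'
import cv2
a=cv2.imread('pics/a_side.png');cv2.imwrite('pics/a_side_c.png',cv2.resize(a[160:280,190:340],None,fx=5,fy=5,interpolation=cv2.INTER_CUBIC))
a=cv2.imread('pics/a_wrist.png');cv2.imwrite('pics/a_wrist_c.png',cv2.resize(a[80:320,60:430],None,fx=2.1,fy=2.1,interpolation=cv2.INTER_CUBIC))
E
```

```text
(no output)
```

View pics/a_side_c.png

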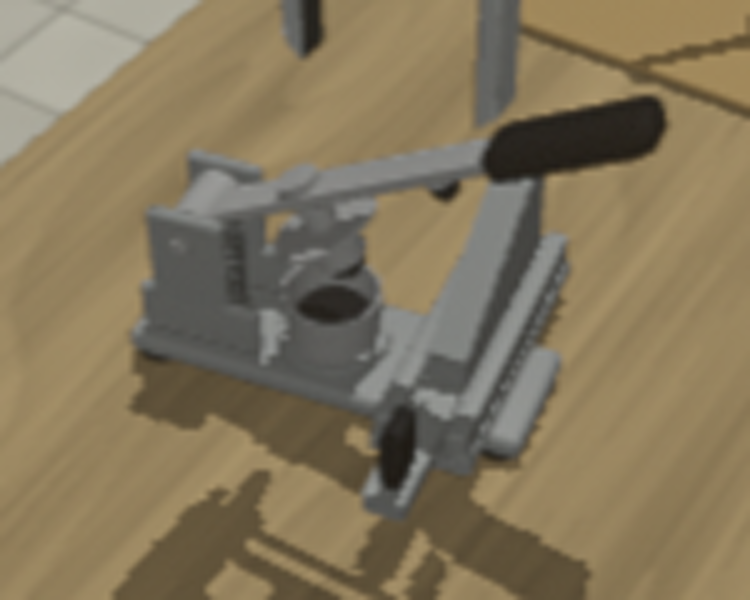

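View pics/a_wrist_c.png

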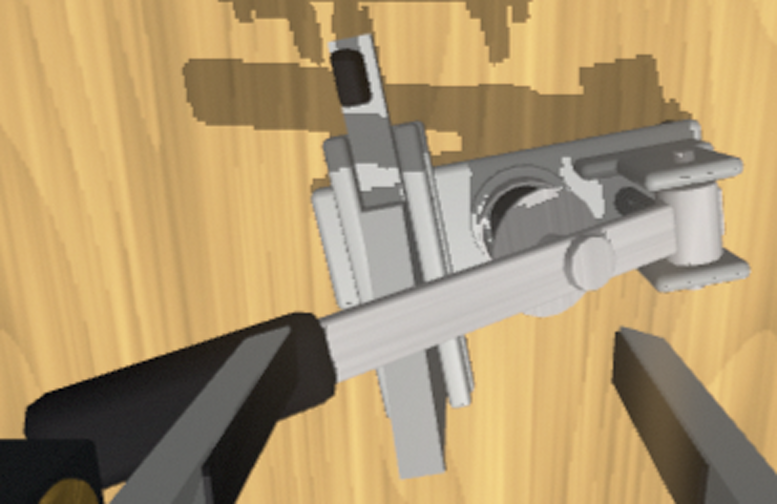

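```bash
python3 - <<'E'
from h import *
np.set_printoptions(precision=3,suppress=True)
z=load('a_wrist.npz');W=world(z)
# lever tube edges: per column, connected pixels z>110 w/ grey
for u in (230,250,270,290,310,325,360,370):
    col=W[:,u];
    idx=[v for v in range(170,275) if z['d'][v,u]>0 and 95<col[v,2]<185]
    if idx: print(u,idx[0],idx[-1],col[idx[0]],col[idx[-1]],col[(idx[0]+idx[-1])//2])
for u in (80,100,120,140,150):
    col=W[:,u];idx=[v for v in range(230,330) if z['d'][v,u]>0 and 150<col[v,2]<235]
    if idx: print(u,idx[0],idx[-1],col[idx[0]],col[idx[-1]],col[(idx[0]+idx[-1])//2])
E
```

```text
230 225 258 [588.14    1.936 162.088] [588.294 -21.607 169.747] [588.601  -8.515 168.218]
250 219 250 [602.762   4.563 155.603] [602.757 -18.546 161.963] [602.975  -5.705 161.045]
270 212 243 [618.081   7.962 148.211] [618.039 -16.612 152.641] [618.11   -3.062 152.591]
290 205 235 [634.423  10.212 135.702] [634.373 -13.239 143.708] [634.257  -0.521 142.78 ]
310 173 229 [654.11   30.799  99.902] [655.06  -21.872 105.777] [651.249  12.816 132.583]
325 179 229 [668.945  24.253  95.053] [670.435 -24.362  98.963] [664.901   8.51  126.437]
360 182 208 [700.737  22.422 100.173] [700.519  -0.57  107.534] [699.686  11.749 107.263]
370 170 204 [709.412  33.468  99.131] [711.243   1.688 101.816] [710.306  17.753 100.497]
80 268 288 [501.295  -9.891 208.802] [506.918 -17.145 220.077] [506.499 -11.776 217.877]
100 261 288 [511.483  -7.446 204.039] [516.765 -18.996 216.946] [515.678 -11.792 212.931]
120 255 308 [522.542  -5.144 200.071] [523.929 -36.35  211.717] [525.844 -17.93  210.479]
140 248 285 [532.63   -3.365 192.985] [535.166 -24.015 204.793] [536.818 -10.484 204.889]
150 245 273 [538.363  -2.324 190.379] [541.494 -16.708 202.413] [541.33   -8.174 199.595]
```

```bash
python3 -m jog '[{"claw":0,"z":0.035},{"claw":0,"z":0.035,"roll":0.083},{"claw":0,"x":-0.03,"y":-0.006,"roll":0.1},{"claw":0,"x":-0.03,"y":-0.006},{"claw":0,"x":-0.024,"y":-0.006},{"claw":0},{"claw":0},{"claw":0},{"claw":0}]' 20
python3 - <<'E'
from station import *
import cv2,numpy as np
from h import *
for n in("side","wrist"):
    m=camera_model(n);p,d=camera(n)
    cv2.imwrite(f"pics/b_{n}.png",p[:,:,::-1])
    np.savez(f"b_{n}.npz",p=p,d=d,E=np.array(m["extrinsics"]),f=210/np.tan(np.radians(m["vertical_fov"])/2),c=[m["cx"],m["cy"]])
s=state();print(s['eef_pos'],s['orientation'],s['wrist_force'],s['width'])
E
```

```text
[ 6.24822131e+02 -2.12227860e-03  2.05144469e+02] [ 9.99999953e-01  1.01572430e-05 -3.03175258e-04  3.14826609e-05] [-0.67850217  0.24661876  0.34020866] 93.95563683524601invalid input
```

View pics/b_wrist.png

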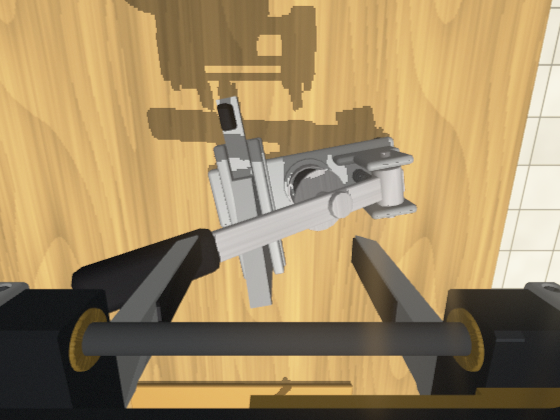

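View pics/b_side.png

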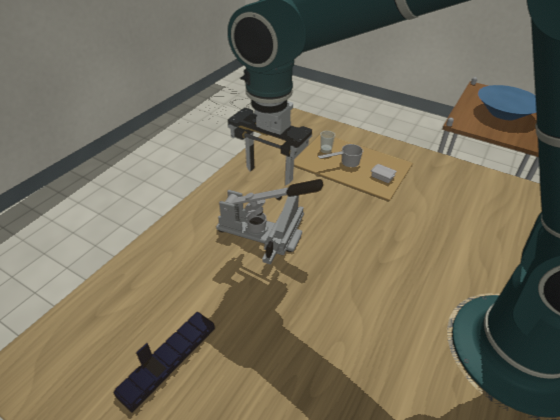

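The arm hasn't moved; the rows probably need all five keys.

```bash
python3 -m jog '[{"claw":0,"x":0,"y":0,"z":0.035,"roll":0},{"claw":0,"x":0,"y":0,"z":0.035,"roll":0.083},{"claw":0,"x":-0.03,"y":-0.006,"z":0,"roll":0.1},{"claw":0,"x":-0.03,"y":-0.006,"z":0,"roll":0},{"claw":0,"x":-0.024,"y":-0.006,"z":0,"roll":0},{"claw":0,"x":0,"y":0,"z":0,"roll":0},{"claw":0,"x":0,"y":0,"z":0,"roll":0},{"claw":0,"x":0,"y":0,"z":0,"roll":0}]' 20
cat > snap.py <<'E'
import sys,cv2,numpy as np
from station import *
tag=sys.argv[1]
for n in sys.argv[2:]:
    m=camera_model(n);p,d=camera(n)
    cv2.imwrite(f"pics/{tag}_{n}.png",p[:,:,::-1])
    np.savez(f"{tag}_{n}.npz",p=p,d=d,E=np.array(m["extrinsics"]),f=210/np.tan(np.radians(m["vertical_fov"])/2),c=[m["cx"],m["cy"]])
s=state();print(s['t'],s['eef_pos'],s['orientation'],s['wrist_force'],s['width'])
E
python3 snap.py c side wrist
```

```text
t: 1.05
eef_pos: [541.6, -17.7, 275.3]
orientation: [0.996, 0.092, -0.0, -0.0]
wrist_force: [0.5, -0.5, 0.4]
width: 33.9
1.15 [541.49269085 -17.70631763 275.13791301] [ 9.95799061e-01  9.15651694e-02 -2.22602249e-04 -3.48303713e-05] [ 0.05970301 -1.20483376 -0.81044304] 25.230310867702535
```

View pics/c_wrist.png

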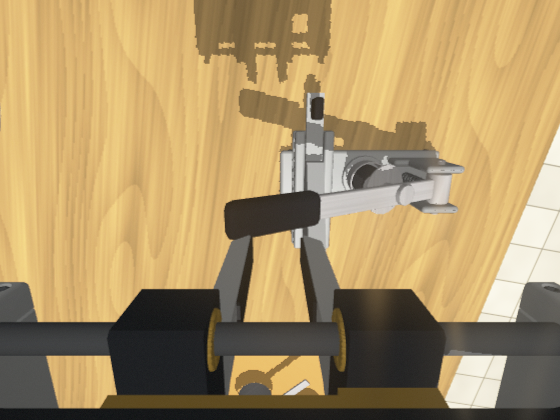

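View pics/c_side.png

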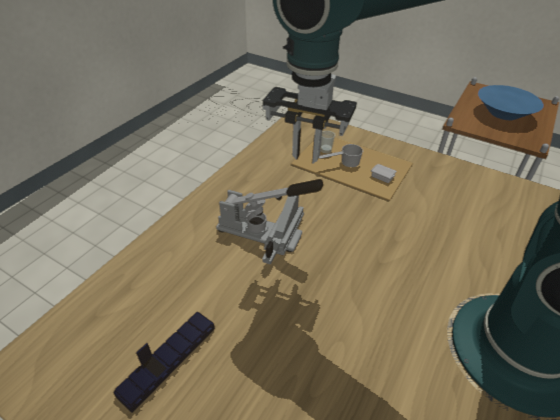

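```bash
python3 - <<'E'
from h import *
np.set_printoptions(precision=3,suppress=True)
O=np.array([619.9,-2.75]);y=0.183
for f in('c_wrist','c_side','a_wrist','a_side'):
    z=load(f+'.npz');W=world(z);p=z['p'].astype(int)
    c,s=np.cos(y),np.sin(y)
    d=W[...,:2]-O;L=np.stack([d[...,0]*c+d[...,1]*s,-d[...,0]*s+d[...,1]*c,W[...,2]],-1)
    ok=(z['d']>0)
    x,yy,zz=L[...,0],L[...,1],L[...,2]
    # along lever raised coords
    a=.5;r=(115-x)*np.cos(a)+(zz-85)*np.sin(a);h=(x-115)*np.sin(a)+(zz-85)*np.cos(a)
    print(f)
    for r0,r1 in((90,120),(120,150),(150,180),(195,215),(215,235),(235,255),(255,275)):
        m=ok&(r>r0)&(r<r1)&(abs(h)<16)&(abs(yy)<30)
        if m.sum()>10: 
            hh=h[m];mt=hh>np.percentile(hh,60)
            print(r0,m.sum(),'y',np.percentile(yy[m],[2,98]),'h top',np.percentile(hh,[50,90,97]))
    m=ok&(p.max(-1)<60)&(abs(x+30)<18)&(yy>70)&(yy<120)&(zz>40)&(zz<80)
    print('tab',m.sum(),np.percentile(x[m],[2,50,98]),np.percentile(yy[m],[2,50,98]),np.percentile(zz[m],[2,98]))
    mt=m&(zz>67);print('tabtop',mt.sum(),L[mt].mean(0),np.percentile(x[mt],[3,97]),np.percentile(yy[mt],[3,97]))
    # base edges z ~ 10..20
    m=ok&(zz>5)&(zz<24)&(abs(x)<150)&(abs(yy)<60);print('base',m.sum(),np.percentile(x[m],[1,99]),np.percentile(yy[m],[1,99]))
    m=ok&(zz>25)&(zz<110)&(x>70)&(x<160)&(abs(yy)<45);print('post',m.sum(),np.percentile(x[m],[1,99]),np.percentile(yy[m],[1,99]))
E
```

```text
c_wrist
90 470 y [-12.602  10.318] h top [3.211 3.858 4.116]
120 540 y [-12.58   10.263] h top [3.221 3.906 4.298]
150 576 y [-12.682  10.245] h top [3.147 3.877 4.18 ]
195 700 y [-15.56   15.132] h top [ 8.813  9.89  10.153]
215 778 y [-15.692  15.114] h top [ 8.768  9.867 10.225]
235 860 y [-15.583  15.123] h top [ 8.805  9.798 10.235]
255 833 y [-14.101  14.893] h top [ 7.613  9.523 10.015]
tab 108 [-37.035 -36.336 -27.068] [ 79.404  90.438 101.996] [40.869 71.143]
tabtop 65 [-32.761  91.259  69.554] [-36.668 -27.056] [ 79.406 101.997]
base 2461 [-74.419 141.661] [-22.605  42.404]
post 2316 [ 74.877 133.47 ] [-28.522  29.477]
c_side
90 70 y [-14.234   9.826] h top [3.478 4.917 5.183]
120 80 y [-12.215   9.856] h top [3.393 4.753 5.281]
150 79 y [-12.146  10.393] h top [3.513 5.208 6.075]
195 89 y [-13.722  15.022] h top [ 8.124 10.417 10.9  ]
215 96 y [-14.643  14.838] h top [ 7.811 10.404 10.812]
235 93 y [-15.419  15.503] h top [ 7.791 10.475 11.107]
255 101 y [-15.145  14.528] h top [ 4.767  9.95  10.747]
tab 87 [-36.238 -32.892 -26.843] [ 78.65   94.421 103.189] [43.006 72.544
[... 725 characters left out ...]
3 142.794] [-32.078  45.221]
post 3630 [ 74.836 134.772] [-28.381  29.167]
a_side
90 70 y [-12.601   9.592] h top [3.36  4.605 5.002]
120 84 y [-13.052   9.849] h top [3.087 4.337 4.887]
150 75 y [-12.314  10.339] h top [3.538 4.585 4.996]
195 92 y [-15.93   15.019] h top [ 7.803 10.385 10.655]
215 89 y [-13.395  15.061] h top [ 7.943 10.378 10.97 ]
235 100 y [-13.635  15.078] h top [ 7.993 10.431 10.974]
255 100 y [-15.003  14.086] h top [ 5.116  9.712 10.271]
tab 88 [-35.666 -33.028 -26.157] [ 78.205  95.288 102.937] [40.976 71.574]
tabtop 36 [-30.988  90.493  69.775] [-35.611 -25.823] [ 78.405 101.259]
base 819 [-73.93 143.92] [-44.115  54.503]
post 746 [ 73.807 139.922] [-28.421  28.616]
```

```bash
python3 -m jog '[{"claw":0,"x":0,"y":0,"z":-0.025,"roll":0},{"claw":0,"x":0,"y":0,"z":-0.02,"roll":0},{"claw":0,"x":0,"y":0,"z":-0.008,"roll":0},{"claw":0,"x":0,"y":0,"z":-0.004,"roll":0},{"claw":0,"x":0,"y":0,"z":0,"roll":0},{"claw":0,"x":0,"y":0,"z":0,"roll":0}]'
python3 snap.py d side wrist
python3 - <<'E'
import cv2
a=cv2.imread('pics/d_side.png')
cv2.imwrite('pics/d_c.png',cv2.resize(a[90:270,200:370],None,fx=3.3,fy=3.3,interpolation=cv2.INTER_CUBIC))
E
```

```text
t: 1.75
eef_pos: [541.4, -17.9, 219.2]
orientation: [0.996, 0.091, 0.0, 0.0]
wrist_force: [0.2, 0.9, -1.2]
width: 0.5
1.85 [541.35863366 -17.96070139 219.1446872 ] [9.95815784e-01 9.13820272e-02 4.95824009e-04 5.82035703e-05] [-0.32491046 -0.50098883 -0.35875017] 0.5365530237248911
```

View pics/d_c.png

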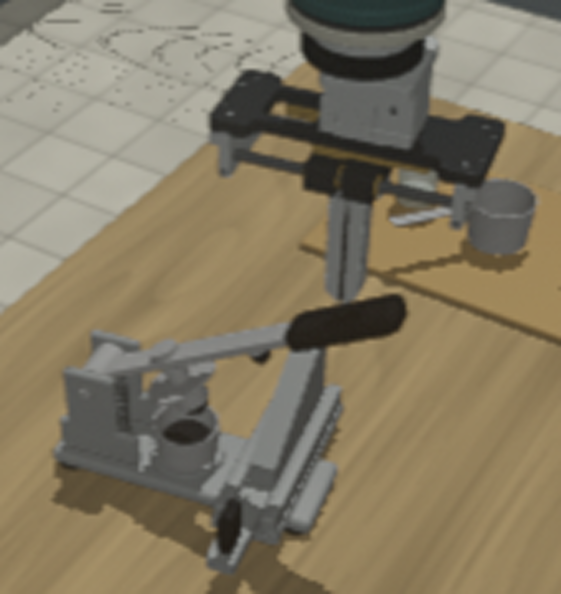

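View pics/d_wrist.png

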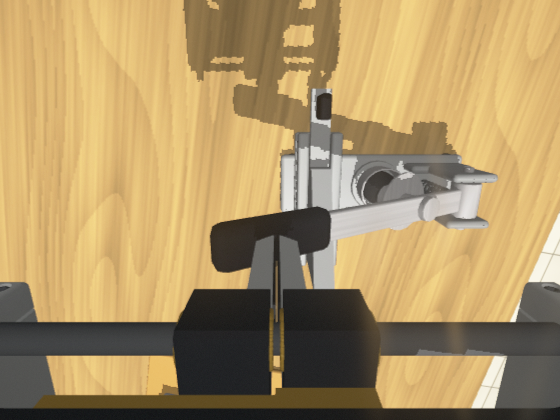

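Tip is centred just above the grip (side crop ~(345,298)). Start pressing.

```bash
python3 -m jog '[{"claw":0,"x":0,"y":0,"z":-0.004,"roll":0},{"claw":0,"x":0,"y":0,"z":-0.004,"roll":0},{"claw":0,"x":0,"y":0,"z":0,"roll":0}]'
python3 -m jog '[{"claw":0,"x":0,"y":0,"z":-0.002,"roll":0},{"claw":0,"x":0,"y":0,"z":0,"roll":0}]'
python3 -m jog '[{"claw":0,"x":-0.001,"y":0,"z":-0.002,"roll":0},{"claw":0,"x":0,"y":0,"z":0,"roll":0}]'
python3 -m jog '[{"claw":0,"x":-0.001,"y":0,"z":-0.002,"roll":0},{"claw":0,"x":0,"y":0,"z":0,"roll":0}]'
python3 -m jog '[{"claw":0,"x":-0.001,"y":0,"z":-0.002,"roll":0},{"claw":0,"x":0,"y":0,"z":0,"roll":0}]'
```

```text
t: 2.15
eef_pos: [540.7, -18.0, 209.8]
orientation: [0.996, 0.091, -0.0, -0.0]
wrist_force: [-1.0, 0.2, -0.5]
width: 0.4
t: 2.35
eef_pos: [540.9, -18.0, 208.2]
orientation: [0.996, 0.091, -0.0, 0.0]
wrist_force: [-0.7, 0.0, -0.8]
width: 0.4
t: 2.55
eef_pos: [539.8, -18.0, 206.2]
orientation: [0.996, 0.091, -0.0, -0.0]
wrist_force: [-0.2, -0.1, -0.6]
width: 0.5
t: 2.75
eef_pos: [539.0, -18.1, 204.4]
orientation: [0.996, 0.091, 0.0, 0.0]
wrist_force: [-0.1, 0.0, 2.7]
width: 0.2
t: 2.95
eef_pos: [538.0, -18.1, 202.3]
orientation: [0.996, 0.091, 0.0, 0.0]
wrist_force: [1.2, -1.3, 3.1]
width: 0.7
```

```bash
python3 -m jog '[{"claw":0,"x":-0.0018,"y":-0.0003,"z":-0.0034,"roll":0},{"claw":0,"x":-0.0018,"y":-0.0003,"z":-0.0034,"roll":0},{"claw":0,"x":-0.0018,"y":-0.0003,"z":-0.0034,"roll":0},{"claw":0,"x":-0.0018,"y":-0.0003,"z":-0.0034,"roll":0},{"claw":0,"x":-0.0018,"y":-0.0003,"z":-0.0034,"roll":0},{"claw":0,"x":0,"y":0,"z":0,"roll":0}]'
python3 -m jog '[{"claw":0,"x":-0.0013,"y":-0.0002,"z":-0.003,"roll":0},{"claw":0,"x":-0.0013,"y":-0.0002,"z":-0.003,"roll":0},{"claw":0,"x":-0.0013,"y":-0.0002,"z":-0.003,"roll":0},{"claw":0,"x":-0.0013,"y":-0.0002,"z":-0.003,"roll":0},{"claw":0,"x":-0.0013,"y":-0.0002,"z":-0.003,"roll":0},{"claw":0,"x":-0.0013,"y":-0.0002,"z":-0.003,"roll":0},{"claw":0,"x":-0.0013,"y":-0.0002,"z":-0.003,"roll":0},{"claw":0,"x":0,"y":0,"z":0,"roll":0}]'
python3 snap.py e side
```

```text
t: 3.55
eef_pos: [528.7, -19.5, 185.0]
orientation: [0.996, 0.091, -0.0, -0.0]
wrist_force: [2.2, -2.4, 2.8]
width: 0.4
t: 4.35
eef_pos: [519.7, -20.8, 164.1]
orientation: [0.996, 0.091, -0.0, -0.0]
wrist_force: [2.1, -0.6, 2.7]
width: 0.4
4.4 [519.7587442  -20.77619507 164.27308314] [ 9.95810969e-01  9.14356434e-02 -1.87803418e-04 -4.45528035e-05] [ 1.05286058 -0.34202964  2.63025014] 0.323326138336634
```

View pics/e_side.png

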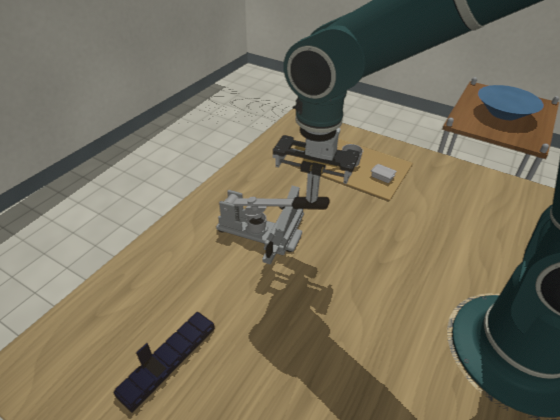

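```bash
cat > lev.py <<'E'
import sys
from h import *
from scipy.optimize import brentq
np.set_printoptions(precision=3,suppress=True)
O=np.array([619.9,-2.75]);yaw=0.183;c,s=np.cos(yaw),np.sin(yaw)
def loc(W):
    d=W[...,:2]-O;return np.stack([d[...,0]*c+d[...,1]*s,-d[...,0]*s+d[...,1]*c,W[...,2]],-1)
def tcp_turn(P,w=3.):
    x,y,z=loc(np.array(P,float))
    g=lambda a:(x-w-115)*np.sin(a)+(z-85)*np.cos(a)-10
    return .5-brentq(g,-.2,.7),(x,y)
def cam_turn(f,ref=None):
    z=load(f);L=loc(world(z));ok=z['d']>0
    x,yy,zz=L[...,0],L[...,1],L[...,2]
    def top(a,r0,r1):
        r=(115-x)*np.cos(a)+(zz-85)*np.sin(a);h=(x-115)*np.sin(a)+(zz-85)*np.cos(a)
        m=ok&(r>r0)&(r<r1)&(abs(h)<14)&(abs(yy)<14)
        return np.percentile(h[m],80) if m.sum()>8 else np.nan
    out=[]
    for r0,r1 in((120,150),(150,180),(255,278)):
        if ref is None: out.append(top(.5,r0,r1));continue
        rt=cam_turn(ref)
        A=np.linspace(-.05,.55,601);v=np.array([top(a,r0,r1) for a in A])-rt[len(out)]
        zc=[A[i] for i in range(600) if v[i]*v[i+1]<=0]
        out.append([round(.5-q,3) for q in zc])
    return out
if __name__=='__main__':
    print(cam_turn(sys.argv[1],sys.argv[2]))
E
python3 - <<'E'
from lev import *
print(cam_turn('c_side.npz'),cam_turn('c_side.npz','a_side.npz'),cam_turn('e_side.npz','c_side.npz'))
for P in([539.5,-18,205.4],[538,-18.1,202.3],[528.7,-19.5,185],[519.75,-20.8,164.2]):print(tcp_turn(P),tcp_turn(P,10)[0])
E
```

```text
[np.float64(4.423103117476039), np.float64(4.555809765473402), np.float64(9.290268553277407)] [[np.float64(-0.003)], [np.float64(-0.001)], [np.float64(-0.001)]] [[np.float64(0.202)], [np.float64(0.201)], [np.float64(0.201), np.float64(-0.034), np.float64(-0.035)]]
(0.0006176030845468916, (np.float64(-81.83269456772379), np.float64(-0.36414253476655745))) 0.014633091279235955
(0.015375531243368601, (np.float64(-83.32584586353849), np.float64(-0.18950231085795188))) 0.029024379894709018
(0.09980349931068094, (np.float64(-92.72532852725631), np.float64(0.12629137886287367))) 0.11119362819846823
(0.1969215924799479, (np.float64(-101.7624573993767), np.float64(0.47672218328618854))) 0.2056256636353585
```

```bash
python3 -m jog '[{"claw":0,"x":-0.001,"y":-0.0002,"z":-0.003,"roll":0},{"claw":0,"x":-0.001,"y":-0.0002,"z":-0.003,"roll":0},{"claw":0,"x":-0.001,"y":-0.0002,"z":-0.003,"roll":0},{"claw":0,"x":-0.001,"y":-0.0002,"z":-0.003,"roll":0},{"claw":0,"x":-0.0005,"y":-0.0002,"z":-0.002,"roll":0},{"claw":0,"x":0,"y":0,"z":0,"roll":0}]'
python3 -m jog '[{"claw":0,"x":-0.0004,"y":0,"z":-0.0015,"roll":0},{"claw":0,"x":0,"y":0,"z":0,"roll":0}]'
python3 -m jog '[{"claw":0,"x":-0.0004,"y":0,"z":-0.0015,"roll":0},{"claw":0,"x":0,"y":0,"z":0,"roll":0}]'
python3 -m jog '[{"claw":0,"x":-0.0004,"y":0,"z":-0.0015,"roll":0},{"claw":0,"x":0,"y":0,"z":0,"roll":0}]'
```

```text
t: 5.0
eef_pos: [515.3, -21.8, 150.1]
orientation: [0.996, 0.091, -0.0, -0.0]
wrist_force: [0.7, 1.6, 2.4]
width: 0.3
t: 5.2
eef_pos: [514.9, -21.9, 148.8]
orientation: [0.996, 0.091, -0.0, 0.0]
wrist_force: [1.4, 2.8, 2.6]
width: 0.5
t: 5.4
eef_pos: [514.5, -21.9, 147.3]
orientation: [0.996, 0.091, -0.0, 0.0]
wrist_force: [0.8, 0.4, 3.2]
width: 0.6
t: 5.6
eef_pos: [514.1, -21.9, 145.8]
orientation: [0.996, 0.091, -0.0, 0.0]
wrist_force: [1.3, 0.2, 3.8]
width: 0.3
```

```bash
python3 -m jog '[{"claw":0,"x":-0.0004,"y":0,"z":-0.0015,"roll":0},{"claw":0,"x":0,"y":0,"z":0,"roll":0}]'
python3 -m jog '[{"claw":0,"x":-0.0003,"y":0,"z":-0.0015,"roll":0},{"claw":0,"x":0,"y":0,"z":0,"roll":0}]'

```

```text
t: 5.8
eef_pos: [513.7, -22.0, 144.3]
orientation: [0.996, 0.091, -0.0, 0.0]
wrist_force: [0.6, 0.5, 2.9]
width: 0.2
t: 6.0
eef_pos: [513.3, -22.0, 142.7]
orientation: [0.996, 0.091, -0.0, 0.0]
wrist_force: [-0.5, 0.9, 3.5]
width: 0.6
```

```bash
for i in 1; do python3 -m jog '[{"claw":0,"x":-0.0003,"y":0,"z":-0.0015,"roll":0},{"claw":0,"x":0,"y":0,"z":0,"roll":0}]'
python3 -m jog '[{"claw":0,"x":-0.0003,"y":-0.0001,"z":-0.0015,"roll":0},{"claw":0,"x":0,"y":0,"z":0,"roll":0}]'
python3 -m jog '[{"claw":0,"x":-0.0003,"y":-0.0001,"z":-0.0015,"roll":0},{"claw":0,"x":0,"y":0,"z":0,"roll":0}]'; done
```

```text
t: 6.2
eef_pos: [513.0, -22.0, 141.2]
orientation: [0.996, 0.091, -0.0, 0.0]
wrist_force: [-0.6, -0.7, 4.4]
width: 0.5
t: 6.4
eef_pos: [512.7, -22.1, 139.7]
orientation: [0.996, 0.091, -0.0, 0.0]
wrist_force: [-1.3, -0.4, 3.3]
width: 0.7
t: 6.6
eef_pos: [512.5, -22.1, 138.3]
orientation: [0.996, 0.091, -0.0, 0.0]
wrist_force: [-0.9, -0.7, 3.6]
width: 0.3
```

```bash
python3 -m jog '[{"claw":0,"x":-0.0003,"y":0,"z":-0.0015,"roll":0},{"claw":0,"x":0,"y":0,"z":0,"roll":0}]'
python3 -m jog '[{"claw":0,"x":-0.0003,"y":-0.0001,"z":-0.0015,"roll":0},{"claw":0,"x":0,"y":0,"z":0,"roll":0}]'
python3 -m jog '[{"claw":0,"x":-0.0003,"y":-0.0001,"z":-0.0015,"roll":0},{"claw":0,"x":0,"y":0,"z":0,"roll":0}]'
```

```text
t: 6.8
eef_pos: [512.2, -22.1, 136.8]
orientation: [0.996, 0.091, -0.0, 0.0]
wrist_force: [-1.3, -1.9, 3.8]
width: 0.0
t: 7.0
eef_pos: [511.9, -22.1, 135.3]
orientation: [0.996, 0.091, -0.0, -0.0]
wrist_force: [-0.5, -1.0, 3.7]
width: 0.6
t: 7.2
eef_pos: [511.6, -22.2, 133.8]
orientation: [0.996, 0.091, -0.0, -0.0]
wrist_force: [0.4, -0.4, 3.5]
width: 0.7
```

```bash
python3 -m jog '[{"claw":0,"x":-0.0003,"y":0,"z":-0.0015,"roll":0},{"claw":0,"x":0,"y":0,"z":0,"roll":0}]'
python3 -m jog '[{"claw":0,"x":-0.0002,"y":-0.0001,"z":-0.0015,"roll":0},{"claw":0,"x":0,"y":0,"z":0,"roll":0}]'
python3 -m jog '[{"claw":0,"x":-0.0002,"y":-0.0001,"z":-0.0015,"roll":0},{"claw":0,"x":0,"y":0,"z":0,"roll":0}]'
```

```text
t: 7.4
eef_pos: [511.3, -22.3, 132.3]
orientation: [0.996, 0.091, -0.0, 0.0]
wrist_force: [-0.8, -0.3, 3.8]
width: 0.3
t: 7.6
eef_pos: [511.1, -22.4, 130.7]
orientation: [0.996, 0.091, -0.0, 0.0]
wrist_force: [0.1, -0.5, 3.7]
width: 0.5
t: 7.8
eef_pos: [510.9, -22.4, 129.2]
orientation: [0.996, 0.091, -0.0, -0.0]
wrist_force: [0.1, -0.1, 3.9]
width: 0.5
```

```bash
python3 -m jog '[{"claw":0,"x":-0.0002,"y":0,"z":-0.0015,"roll":0},{"claw":0,"x":0,"y":0,"z":0,"roll":0}]'
python3 -m jog '[{"claw":0,"x":-0.0002,"y":-0.0001,"z":-0.0015,"roll":0},{"claw":0,"x":0,"y":0,"z":0,"roll":0}]'
python3 -m jog '[{"claw":0,"x":-0.0002,"y":-0.0001,"z":-0.0015,"roll":0},{"claw":0,"x":0,"y":0,"z":0,"roll":0}]'
```

```text
t: 8.0
eef_pos: [510.7, -22.5, 127.8]
orientation: [0.996, 0.091, -0.0, 0.0]
wrist_force: [-1.1, 0.1, 3.9]
width: 0.6
t: 8.2
eef_pos: [510.6, -22.5, 126.3]
orientation: [0.996, 0.091, -0.0, -0.0]
wrist_force: [-0.5, 0.5, 3.1]
width: 0.5
t: 8.4
eef_pos: [510.4, -22.6, 124.8]
orientation: [0.996, 0.091, -0.0, -0.0]
wrist_force: [-1.2, 0.5, 3.7]
width: 0.3
```

```bash
python3 -m jog '[{"claw":0,"x":-0.0002,"y":0,"z":-0.0015,"roll":0},{"claw":0,"x":0,"y":0,"z":0,"roll":0}]'
python3 -m jog '[{"claw":0,"x":-0.0002,"y":0,"z":-0.0015,"roll":0},{"claw":0,"x":0,"y":0,"z":0,"roll":0}]'
python3 -m jog '[{"claw":0,"x":-0.0002,"y":0,"z":-0.0015,"roll":0},{"claw":0,"x":0,"y":0,"z":0,"roll":0}]'
```

```text
t: 8.6
eef_pos: [510.2, -22.7, 123.3]
orientation: [0.996, 0.091, -0.0, 0.0]
wrist_force: [-0.5, 0.3, 3.7]
width: 0.4
t: 8.8
eef_pos: [509.9, -22.7, 121.8]
orientation: [0.996, 0.091, -0.0, 0.0]
wrist_force: [-1.9, 0.5, 4.0]
width: 0.6
t: 9.0
eef_pos: [509.7, -22.8, 120.3]
orientation: [0.996, 0.091, -0.0, 0.0]
wrist_force: [-1.1, -0.5, 3.8]
width: 0.6
```

```bash
python3 -m jog '[{"claw":0,"x":-0.0001,"y":0,"z":-0.0015,"roll":0},{"claw":0,"x":0,"y":0,"z":0,"roll":0}]'
python3 -m jog '[{"claw":0,"x":-0.0001,"y":0,"z":-0.0015,"roll":0},{"claw":0,"x":0,"y":0,"z":0,"roll":0}]'
python3 -m jog '[{"claw":0,"x":-0.0001,"y":0,"z":-0.0015,"roll":0},{"claw":0,"x":0,"y":0,"z":0,"roll":0}]'
python3 snap.py f side; python3 lev.py f_side.npz c_side.npz
```

```text
t: 9.2
eef_pos: [509.6, -22.8, 118.7]
orientation: [0.996, 0.091, -0.0, 0.0]
wrist_force: [-1.8, -0.5, 3.8]
width: 0.5
t: 9.4
eef_pos: [509.5, -22.7, 117.2]
orientation: [0.996, 0.091, -0.0, 0.0]
wrist_force: [-1.8, -1.1, 3.1]
width: 0.3
t: 9.6
eef_pos: [509.5, -22.7, 115.8]
orientation: [0.996, 0.091, -0.0, 0.0]
wrist_force: [-1.7, -0.9, 4.1]
width: 0.4
9.65 [509.48313045 -22.76437417 115.87775758] [ 9.95819382e-01  9.13441416e-02 -5.32736429e-05  5.17057353e-05] [-1.85489663  0.16547709  4.29040307] 0.08790600358840751
[[np.float64(0.413)], [np.float64(0.413)], [np.float64(0.411), np.float64(0.11)]]
```

View pics/f_side.png

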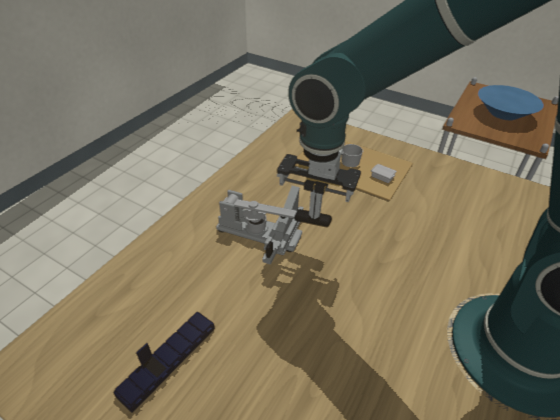

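```bash
python3 -m jog '[{"claw":0,"x":-0.0001,"y":0,"z":-0.001,"roll":0},{"claw":0,"x":0,"y":0,"z":0,"roll":0}]'
python3 -m jog '[{"claw":0,"x":-0.0001,"y":0,"z":-0.001,"roll":0},{"claw":0,"x":0,"y":0,"z":0,"roll":0}]'
python3 -m jog '[{"claw":0,"x":-0.0001,"y":0,"z":-0.001,"roll":0},{"claw":0,"x":0,"y":0,"z":0,"roll":0}]'
```

```text
t: 9.85
eef_pos: [509.4, -22.7, 114.9]
orientation: [0.996, 0.091, -0.0, 0.0]
wrist_force: [-1.1, -1.1, 4.7]
width: 0.6
t: 10.05
eef_pos: [509.3, -22.8, 113.9]
orientation: [0.996, 0.091, -0.0, 0.0]
wrist_force: [-2.9, -1.7, 6.5]
width: 0.1
t: 10.25
eef_pos: [509.1, -22.8, 113.0]
orientation: [0.996, 0.091, -0.0, 0.0]
wrist_force: [-3.1, -1.7, 7.6]
width: 0.4
```

```bash
python3 snap.py g side side; python3 snap.py g2 side;python3 lev.py g_side.npz c_side.npz;python3 lev.py g2_side.npz a_side.npz
python3 - <<'E'
from lev import *
for P in([509.48,-22.76,115.85],[509.4,-22.7,114.9],[509.3,-22.8,113.9],[509.1,-22.8,113.0]):print(tcp_turn(P),tcp_turn(P,5)[0])
E
```

```text
10.35 [509.14608703 -22.7949882  113.03275118] [ 9.95823562e-01  9.12985305e-02 -8.03194709e-05  7.21440064e-05] [-2.74801009 -1.61176119  7.35529991] 0.6842448389247071
10.4 [509.16479373 -22.77363898 113.06496673] [ 9.95818555e-01  9.13531485e-02 -5.33214032e-05  6.94689572e-05] [-3.00658428 -0.45259255  6.86170783] 0.35240317638295887
[[np.float64(0.426)], [np.float64(0.531), np.float64(0.425)], [np.float64(0.423), np.float64(0.12)]]
[[np.float64(0.422)], [np.float64(0.53), np.float64(0.422)], [np.float64(0.422), np.float64(0.118)]]
(0.4098555833435858, (np.float64(-112.21765214023618), np.float64(0.41838753917320304))) 0.41062484701236124
(0.413959668057729, (np.float64(-112.28539749677597), np.float64(0.4919440933835766))) 0.4146941738295511
(0.41829698984794816, (np.float64(-112.40192574397841), np.float64(0.4118119050699889))) 0.418994583732885
(0.4222309118839694, (np.float64(-112.59858617949443), np.float64(0.44820796395887186))) 0.4228947433193288
```

```bash
python3 -m jog '[{"claw":0,"x":0.001,"y":0,"z":0.006,"roll":0},{"claw":0,"x":0.001,"y":0,"z":0.01,"roll":0},{"claw":0,"x":0.002,"y":0,"z":0.012,"roll":0},{"claw":0,"x":0.002,"y":0,"z":0.012,"roll":0},{"claw":0,"x":0.003,"y":0.001,"z":0.012,"roll":0},{"claw":0,"x":0.004,"y":0.001,"z":0.012,"roll":0},{"claw":0,"x":0.005,"y":0.001,"z":0.012,"roll":0},{"claw":0,"x":0.006,"y":0.001,"z":0.012,"roll":0},{"claw":0,"x":0.006,"y":0,"z":0.018,"roll":0},{"claw":0,"x":0,"y":0,"z":0.02,"roll":0}]'
python3 snap.py i side; python3 lev.py i_side.npz c_side.npz
```

```text
t: 11.4
eef_pos: [539.2, -18.6, 239.4]
orientation: [0.996, 0.091, -0.001, -0.0]
wrist_force: [0.2, 0.5, 0.4]
width: 0.3
11.45 [540.27488919 -18.59674713 242.69857937] [9.95815598e-01 9.13805790e-02 9.37179799e-04 8.10186619e-05] [-0.89748817  0.97614222  3.22531136] 0.6467240943317082
[[np.float64(0.002)], [np.float64(0.002)], [np.float64(0.001)]]
```

View pics/i_side.png

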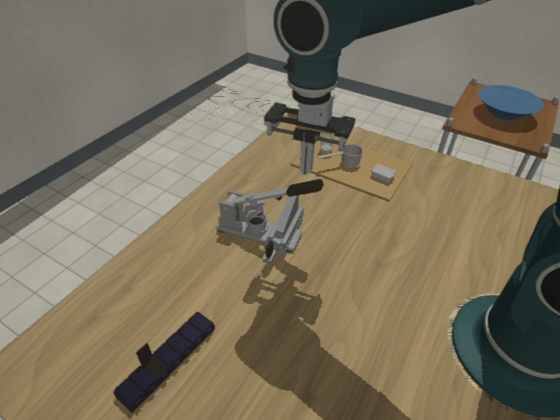

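```bash
python3 -m jog '[{"claw":45,"x":0.008,"y":0.025,"z":0,"roll":0},{"claw":45,"x":0.0084,"y":0.025,"z":0,"roll":0},{"claw":45,"x":0.0085,"y":0.025,"z":0,"roll":0},{"claw":45,"x":0.0085,"y":0.0247,"z":0,"roll":0},{"claw":45,"x":0,"y":0,"z":-0.04,"roll":0},{"claw":45,"x":0,"y":0,"z":-0.04,"roll":0},{"claw":45,"x":0,"y":0,"z":-0.04,"roll":0},{"claw":45,"x":0,"y":0,"z":-0.023,"roll":0},{"claw":45,"x":0,"y":0,"z":0,"roll":0},{"claw":45,"x":0,"y":0,"z":0,"roll":0}]'
python3 snap.py j side wrist
```

```text
t: 12.45
eef_pos: [572.8, 81.1, 96.6]
orientation: [0.996, 0.091, -0.0, 0.0]
wrist_force: [0.1, 1.2, 0.7]
width: 42.3
12.55 [573.4733196   81.19615925  97.5757466 ] [ 9.95815392e-01  9.13832448e-02  8.97594084e-04 -4.74872486e-05] [ 0.10021064  0.12019062 -0.09387429] 42.47490497472348
```

View pics/j_wrist.png

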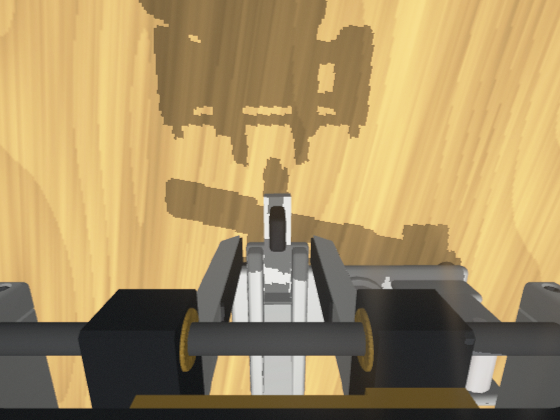

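View pics/j_side.png

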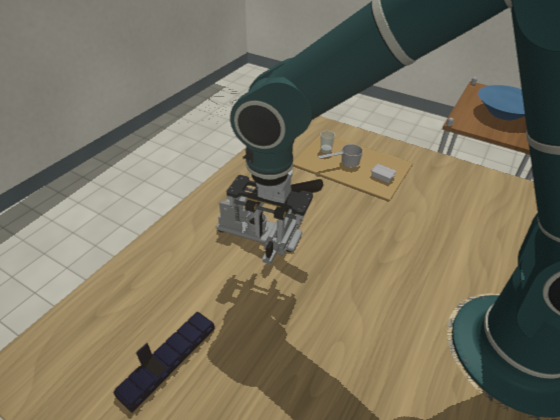

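```bash
python3 - <<'E'
from lev import *
for f in('c_wrist','j_wrist'):
    z=load(f+'.npz');L=loc(world(z));ok=z['d']>0
    x,y,zz=L[...,0],L[...,1],L[...,2]
    print(f)
    for x0 in range(-72,16,6):
        m=ok&(x>=x0)&(x<x0+6)&(y>-20)&(y<125)&(zz>8)&(zz<70)
        if m.sum(): print(x0,m.sum(),'ymax',np.percentile(y[m],98), 'z', np.percentile(zz[m&(y>50)],[5,50,98]) if (m&(y>50)).any() else '')
E
```

```text
c_wrist
-72 167 ymax 34.55338149634992 z 
-66 174 ymax 34.07838907709542 z 
-60 299 ymax 61.00247428689922 z [20.937 31.211 41.119]
-54 273 ymax 61.89509630029403 z [37.843 40.016 42.031]
-48 210 ymax 62.317658562049 z [26.934 39.588 41.828]
-42 634 ymax 107.55996040020071 z [29.081 35.63  68.305]
-36 403 ymax 108.71395825677465 z [34.447 35.961 69.922]
-30 397 ymax 108.75004893735499 z [34.323 35.883 69.944]
-24 311 ymax 107.51382662039198 z [27.532 35.76  37.437]
-18 254 ymax 62.38271555510887 z [34.551 40.267 41.833]
-12 265 ymax 61.854435961577366 z [38.207 40.485 42.081]
-6 52 ymax 59.27519263137055 z [25.623 38.349 39.618]
0 166 ymax 34.77117143775432 z 
6 167 ymax 35.366966211344234 z 
12 226 ymax 35.175390089938375 z 
j_wrist
-72 208 ymax 21.995456727737835 z 
-66 338 ymax 35.37000996104392 z 
-60 300 ymax 63.00290352794432 z [17.    30.054 40.423]
-54 555 ymax 63.369621962212904 z [16.931 39.417 41.553]
-48 556 ymax 63.41076570867766 z [16.822 36.645 41.235]
-42 907 ymax 110.39178533480566 z [34.029 35.636 69.112]
-36 765 ymax 110.43049617982955 z [33.7   37.54  69.942]
-30 778 ymax 110.44797428090304 z [33.638 36.234 69.877]
-24 780 ymax 110.24488527736959 z [24.448 35.468 37.054]
-18 573 ymax 63.359239312440394 z [17.912 39.173 41.318]
-12 539 ymax 63.47016510648225 z [17.859 39.058 41.72 ]
-6 246 ymax 62.62490530229997 z [16.357 22.355 34.15 ]
0 279 ymax 33.98518285177937 z 
6 129 ymax 9.755605417538558 z 
12 13 ymax -10.945042351784044 z
```

```bash
python3 -m jog '[{"claw":45,"x":0,"y":0,"z":-0.025,"roll":0},{"claw":45,"x":0,"y":0,"z":-0.02,"roll":0},{"claw":45,"x":0,"y":0,"z":-0.009,"roll":0},{"claw":45,"x":0,"y":0,"z":0,"roll":0},{"claw":45,"x":0,"y":0,"z":0,"roll":0}]'
python3 -m jog '[{"claw":25,"x":0,"y":0,"z":0,"roll":0},{"claw":20,"x":0,"y":0,"z":0,"roll":0},{"claw":16,"x":0,"y":0,"z":0,"roll":0},{"claw":0,"x":0,"y":0,"z":0,"roll":0},{"claw":0,"x":0,"y":0,"z":0,"roll":0},{"claw":0,"x":0,"y":0,"z":0,"roll":0},{"claw":0,"x":0,"y":0,"z":0,"roll":0}]' 30
```

```text
t: 13.05
eef_pos: [573.3, 81.1, 43.1]
orientation: [0.996, 0.091, 0.001, -0.0]
wrist_force: [0.6, -0.1, 0.1]
width: 42.2
t: 13.75
eef_pos: [574.0, 81.3, 42.3]
orientation: [0.996, 0.091, 0.001, -0.0]
wrist_force: [9.3, 1.7, -5.3]
width: 11.6
```

```bash
python3 -m jog '[{"claw":0,"x":0.0002,"y":0.001,"z":0,"roll":0},{"claw":0,"x":-0.0006,"y":0.0035,"z":0,"roll":0},{"claw":0,"x":-0.0007,"y":0.0035,"z":0,"roll":0},{"claw":0,"x":-0.0006,"y":0.0035,"z":0,"roll":0},{"claw":0,"x":-0.0007,"y":0.0035,"z":0,"roll":0},{"claw":0,"x":-0.0006,"y":0.0035,"z":0,"roll":0},{"claw":0,"x":-0.0005,"y":0.003,"z":0,"roll":0},{"claw":0,"x":0,"y":0,"z":0,"roll":0},{"claw":0,"x":0,"y":0,"z":0,"roll":0}]'
python3 snap.py k side
python3 - <<'E'
from lev import *;from station import state
print(loc(np.array([574.0,81.3,42])),loc(state()['eef_pos']))
z=load('k_side.npz');L=loc(world(z));p=z['p'].astype(int)
m=(p.max(-1)<60)&(abs(L[...,0]+30)<18)&(L[...,1]>70)&(L[...,1]<150)&(L[...,2]>40)&(L[...,2]<75)
print(m.sum(),np.percentile(L[m],[2,50,98],axis=0))
E
```

```text
t: 14.65
eef_pos: [570.2, 102.0, 42.2]
orientation: [0.996, 0.091, 0.001, 0.0]
wrist_force: [5.9, -1.9, -2.3]
width: 11.6
14.7 [570.18575659 102.04272247  42.24669842] [9.95837117e-01 9.11451494e-02 9.69808862e-04 2.38689106e-04] [ 6.14026339 -2.29769278 -2.10355557] 11.835686898912845
[-29.838  90.999  42.   ] [-29.814 112.09   42.247]
70 [[-35.409 102.902  42.398]
 [-29.595 120.741  65.706]
 [-23.214 124.1    72.867]]
```

```bash
python3 -m jog '[{"claw":0,"x":-0.0002,"y":0.0012,"z":0,"roll":0},{"claw":0,"x":-0.0003,"y":0.0014,"z":0,"roll":0},{"claw":0,"x":0,"y":0,"z":0,"roll":0},{"claw":0,"x":0,"y":0,"z":0,"roll":0}]'
python3 snap.py l side
python3 - <<'E'
from lev import *;from station import state
print(loc(state()['eef_pos']))
z=load('l_side.npz');L=loc(world(z));p=z['p'].astype(int)
m=(p.max(-1)<60)&(abs(L[...,0]+30)<18)&(L[...,1]>70)&(L[...,1]<150)&(L[...,2]>40)&(L[...,2]<75)
print(m.sum(),np.percentile(L[m],[2,50,98],axis=0))
E
```

```text
t: 15.1
eef_pos: [569.7, 104.3, 42.2]
orientation: [0.996, 0.091, 0.001, 0.0]
wrist_force: [7.3, -3.3, -2.4]
width: 11.7
15.15 [569.74869422 104.34502452  42.24622249] [9.95848342e-01 9.10217527e-02 9.96603216e-04 3.55121223e-04] [ 7.02193293 -3.266532   -2.13109207] 12.052706770844875
[-29.825 114.433  42.246]
64 [[-35.73  106.815  42.608]
 [-29.17  124.024  64.835]
 [-23.057 126.517  72.325]]
```

```bash
python3 -m jog '[{"claw":20,"x":0,"y":0,"z":0,"roll":0},{"claw":45,"x":0,"y":0,"z":0,"roll":0},{"claw":45,"x":0,"y":0,"z":0,"roll":0},{"claw":45,"x":0,"y":0,"z":0,"roll":0},{"claw":45,"x":0,"y":0,"z":0.02,"roll":0},{"claw":45,"x":0,"y":0,"z":0.04,"roll":0},{"claw":45,"x":0,"y":0,"z":0.04,"roll":0},{"claw":45,"x":0,"y":0,"z":0.04,"roll":0},{"claw":45,"x":0,"y":0,"z":0.04,"roll":0},{"claw":45,"x":0,"y":0,"z":0.02,"roll":0}]'
python3 -m jog '[{"claw":0,"x":-0.008,"y":-0.03,"z":0.01,"roll":0},{"claw":0,"x":-0.008,"y":-0.03,"z":0,"roll":0},{"claw":0,"x":-0.007,"y":-0.03,"z":0,"roll":0},{"claw":0,"x":-0.006,"y":-0.032,"z":0,"roll":0},{"claw":0,"x":0,"y":0,"z":0,"roll":0},{"claw":0,"x":0,"y":0,"z":0,"roll":0}]'
python3 snap.py m wrist side
python3 - <<'E'
from lev import *
for f in('m_wrist','m_side'):
    z=load(f+'.npz');L=loc(world(z));p=z['p'].astype(int)
    x,yy,zz=L[...,0],L[...,1],L[...,2]
    m=(p.max(-1)<60)&(abs(x+30)<18)&(yy>70)&(yy<150)&(zz>40)&(zz<75)&(z['d']>0)
    mt=m&(zz>67);print(f,mt.sum(),L[mt].mean(0),np.percentile(yy[mt],[3,97]),np.percentile(yy[m],[2,98]))
E
```

```text
t: 16.15
eef_pos: [569.3, 105.4, 245.5]
orientation: [0.996, 0.091, 0.002, -0.0]
wrist_force: [-0.3, 0.6, 0.5]
width: 42.4
t: 16.75
eef_pos: [539.5, -17.0, 252.0]
orientation: [0.996, 0.091, 0.0, -0.0]
wrist_force: [1.1, 1.2, 0.4]
width: 0.6
16.85 [539.69650863 -15.77257426 251.9293636 ] [ 9.95759502e-01  9.19944953e-02 -2.52424782e-05 -1.61197691e-04] [-0.74810063  0.30084714 -0.08693924] 0.39838873472944447
m_wrist 186 [-32.089 114.827  70.034] [102.608 125.616] [101.594 126.02 ]
m_side 37 [-30.816 113.93   69.708] [101.908 125.533] [102.06 126.05]
```

View pics/m_wrist.png

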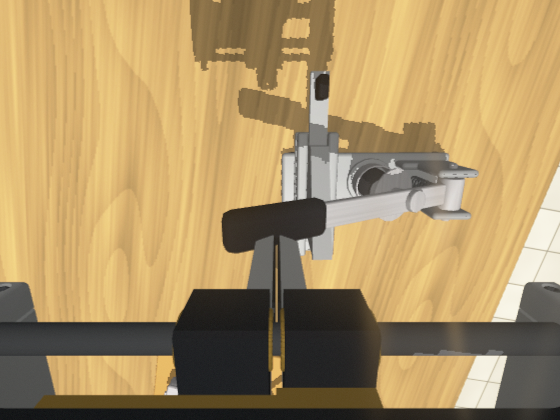

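```bash
python3 -m jog '[{"claw":0,"x":0,"y":-0.002,"z":-0.025,"roll":0},{"claw":0,"x":0,"y":0,"z":-0.012,"roll":0},{"claw":0,"x":0,"y":0,"z":-0.006,"roll":0},{"claw":0,"x":0,"y":0,"z":-0.003,"roll":0},{"claw":0,"x":-0.0015,"y":-0.0003,"z":-0.003,"roll":0},{"claw":0,"x":-0.0018,"y":-0.0003,"z":-0.0034,"roll":0},{"claw":0,"x":-0.0018,"y":-0.0003,"z":-0.0034,"roll":0},{"claw":0,"x":-0.0018,"y":-0.0003,"z":-0.0034,"roll":0},{"claw":0,"x":-0.0018,"y":-0.0003,"z":-0.0034,"roll":0},{"claw":0,"x":-0.0018,"y":-0.0003,"z":-0.0034,"roll":0}]'
python3 -m jog '[{"claw":0,"x":-0.0013,"y":-0.0002,"z":-0.003,"roll":0},{"claw":0,"x":-0.0013,"y":-0.0002,"z":-0.003,"roll":0},{"claw":0,"x":-0.0013,"y":-0.0002,"z":-0.003,"roll":0},{"claw":0,"x":-0.0013,"y":-0.0002,"z":-0.003,"roll":0},{"claw":0,"x":-0.0013,"y":-0.0002,"z":-0.003,"roll":0},{"claw":0,"x":-0.0013,"y":-0.0002,"z":-0.003,"roll":0},{"claw":0,"x":-0.0013,"y":-0.0002,"z":-0.003,"roll":0},{"claw":0,"x":-0.001,"y":-0.0002,"z":-0.003,"roll":0},{"claw":0,"x":-0.001,"y":-0.0002,"z":-0.003,"roll":0},{"claw":0,"x":-0.001,"y":-0.0002,"z":-0.003,"roll":0}]'
```

```text
t: 17.85
eef_pos: [529.1, -20.7, 185.8]
orientation: [0.996, 0.091, 0.0, 0.0]
wrist_force: [3.4, 1.9, 1.8]
width: 0.4
t: 18.85
eef_pos: [517.0, -22.8, 155.7]
orientation: [0.996, 0.091, 0.0, 0.0]
wrist_force: [2.6, -0.4, 2.3]
width: 0.4
```

```bash
python3 -m jog '[{"claw":0,"x":-0.001,"y":0,"z":-0.003,"roll":0},{"claw":0,"x":-0.001,"y":0,"z":-0.003,"roll":0},{"claw":0,"x":-0.0008,"y":0,"z":-0.003,"roll":0},{"claw":0,"x":-0.0008,"y":0,"z":-0.003,"roll":0},{"claw":0,"x":-0.0007,"y":0,"z":-0.003,"roll":0},{"claw":0,"x":-0.0006,"y":0,"z":-0.003,"roll":0},{"claw":0,"x":-0.0006,"y":0,"z":-0.003,"roll":0},{"claw":0,"x":-0.0005,"y":0,"z":-0.003,"roll":0},{"claw":0,"x":-0.0005,"y":0,"z":-0.003,"roll":0},{"claw":0,"x":-0.0004,"y":0,"z":-0.003,"roll":0}]'
python3 -m jog '[{"claw":0,"x":-0.0003,"y":0,"z":-0.003,"roll":0},{"claw":0,"x":-0.0003,"y":0,"z":-0.003,"roll":0},{"claw":0,"x":0,"y":0,"z":0,"roll":0}]'
```

```text
t: 19.85
eef_pos: [509.8, -22.7, 125.6]
orientation: [0.996, 0.091, -0.0, -0.0]
wrist_force: [-2.4, -1.2, 4.1]
width: 0.4
t: 20.15
eef_pos: [509.3, -22.6, 119.5]
orientation: [0.996, 0.091, -0.0, -0.0]
wrist_force: [-1.5, -0.7, 4.5]
width: 0.7
```

```bash
python3 -m jog '[{"claw":0,"x":-0.0002,"y":0,"z":-0.002,"roll":0},{"claw":0,"x":-0.0002,"y":0,"z":-0.002,"roll":0},{"claw":0,"x":0,"y":0,"z":0,"roll":0}]'
python3 -m jog '[{"claw":0,"x":0,"y":0,"z":-0.001,"roll":0},{"claw":0,"x":0,"y":0,"z":0,"roll":0}]'
python3 -m jog '[{"claw":0,"x":0,"y":0,"z":-0.001,"roll":0},{"claw":0,"x":0,"y":0,"z":0,"roll":0}]'
```

```text
t: 20.45
eef_pos: [509.0, -22.7, 115.7]
orientation: [0.996, 0.091, -0.0, -0.0]
wrist_force: [-0.9, -0.8, 4.9]
width: 0.8
t: 20.65
eef_pos: [509.1, -22.6, 114.9]
orientation: [0.996, 0.091, -0.0, -0.0]
wrist_force: [-2.2, -0.4, 4.9]
width: 0.3
t: 20.85
eef_pos: [509.0, -22.7, 114.0]
orientation: [0.996, 0.091, -0.0, 0.0]
wrist_force: [-3.8, -0.0, 7.6]
width: 0.4
```

```bash
python3 -m jog '[{"claw":0,"x":0,"y":0,"z":-0.0006,"roll":0},{"claw":0,"x":0,"y":0,"z":0,"roll":0}]'
python3 -m jog '[{"claw":0,"x":0,"y":0,"z":-0.0005,"roll":0},{"claw":0,"x":0,"y":0,"z":0,"roll":0}]'
python3 -m jog '[{"claw":0,"x":0,"y":0,"z":-0.0004,"roll":0},{"claw":0,"x":0,"y":0,"z":0,"roll":0}]'
```

```text
t: 21.05
eef_pos: [509.0, -22.7, 113.5]
orientation: [0.996, 0.091, -0.0, 0.0]
wrist_force: [-4.1, -0.1, 11.0]
width: 0.5
t: 21.25
eef_pos: [509.0, -22.7, 113.1]
orientation: [0.996, 0.091, -0.0, 0.0]
wrist_force: [-5.3, -0.4, 12.7]
width: 0.4
t: 21.45
eef_pos: [508.9, -22.7, 112.8]
orientation: [0.996, 0.091, -0.0, 0.0]
wrist_force: [-7.0, -1.1, 13.4]
width: 0.5
```

```bash
python3 -m jog '[{"claw":0,"x":0,"y":0,"z":-0.0001,"roll":0},{"claw":0,"x":0,"y":0,"z":0,"roll":0},{"claw":0,"x":0,"y":0,"z":0,"roll":0},{"claw":0,"x":0,"y":0,"z":0,"roll":0}]'
python3 snap.py n side scene; python3 lev.py n_side.npz c_side.npz
python3 - <<'E'
from lev import *;from station import state
print(tcp_turn(state()['eef_pos'],5),tcp_turn([509,-22.7,113.8],5)[0])
E
```

```text
t: 21.85
eef_pos: [508.9, -22.7, 112.8]
orientation: [0.996, 0.091, -0.0, 0.0]
wrist_force: [-7.7, -1.0, 14.0]
width: 0.4
21.95 [508.9261989  -22.68328208 112.76307083] [ 9.95817152e-01  9.13683571e-02 -1.54301474e-04  9.98446545e-06] [-6.22614147 -0.06040362 14.50928339] 0.37627282306037224
[[np.float64(0.545), np.float64(0.428)], [np.float64(0.521), np.float64(0.426)], [np.float64(0.424), np.float64(0.133), np.float64(0.132), np.float64(0.129), np.float64(0.128), np.float64(0.126), np.float64(0.125), np.float64(0.124), np.float64(0.123), np.float64(0.121)]]
(0.4239526586226724, (np.float64(-112.74824482062792), np.float64(0.5946053200607295))) 0.4195157049024958
```

View pics/n_side.png

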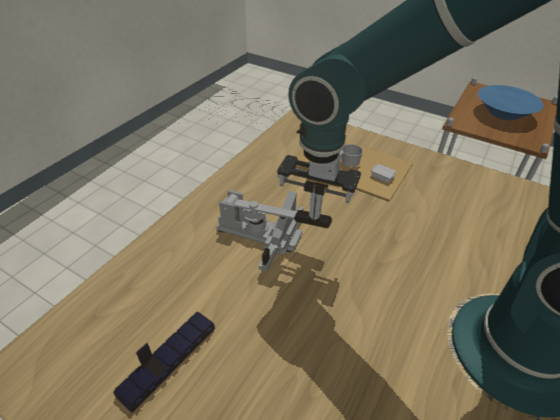

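```bash
python3 -m jog '[{"claw":0,"x":0.001,"y":0,"z":0.004,"roll":0},{"claw":0,"x":0.001,"y":0,"z":0.01,"roll":0},{"claw":0,"x":0.002,"y":0,"z":0.012,"roll":0},{"claw":0,"x":0.002,"y":0,"z":0.012,"roll":0},{"claw":0,"x":0.003,"y":0.001,"z":0.012,"roll":0},{"claw":0,"x":0.004,"y":0.001,"z":0.012,"roll":0},{"claw":0,"x":0.005,"y":0.001,"z":0.012,"roll":0},{"claw":0,"x":0.006,"y":0.001,"z":0.012,"roll":0},{"claw":0,"x":0.006,"y":0,"z":0.018,"roll":0},{"claw":0,"x":0,"y":0,"z":0.02,"roll":0}]'
python3 -m jog '[{"claw":0,"x":0,"y":0,"z":0.03,"roll":0},{"claw":0,"x":0,"y":0,"z":0.02,"roll":0},{"claw":0,"x":0,"y":0,"z":0,"roll":0},{"claw":0,"x":0,"y":0,"z":0,"roll":0},{"claw":0,"x":0,"y":0,"z":0,"roll":0}]'
python3 snap.py o wrist side scene; python3 lev.py o_side.npz c_side.npz
python3 - <<'E'
from lev import *
for f in('o_wrist','o_side'):
    z=load(f+'.npz');L=loc(world(z));p=z['p'].astype(int)
    x,yy,zz=L[...,0],L[...,1],L[...,2]
    m=(p.max(-1)<60)&(abs(x+30)<18)&(yy>70)&(yy<150)&(zz>40)&(zz<75)&(z['d']>0)
    print(f,np.percentile(yy[m],[2,98]))
E
```

```text
t: 22.95
eef_pos: [539.1, -18.6, 236.8]
orientation: [0.996, 0.091, -0.001, -0.0]
wrist_force: [-1.4, 0.3, -1.3]
width: 0.4
t: 23.45
eef_pos: [538.6, -18.7, 285.4]
orientation: [0.996, 0.091, -0.001, -0.0]
wrist_force: [0.2, 0.9, 0.4]
width: 0.1
23.6 [538.76399557 -18.69990033 285.57326507] [ 9.95814050e-01  9.13990625e-02 -7.66627755e-04 -2.18055030e-05] [ 0.35606561  1.00217887 -1.24479845] 0.38266406246114293
[[np.float64(0.002)], [np.float64(0.003)], [np.float64(0.002)]]
o_wrist [101.884 125.553]
o_side [102.836 126.378]
```

View pics/o_scene.png

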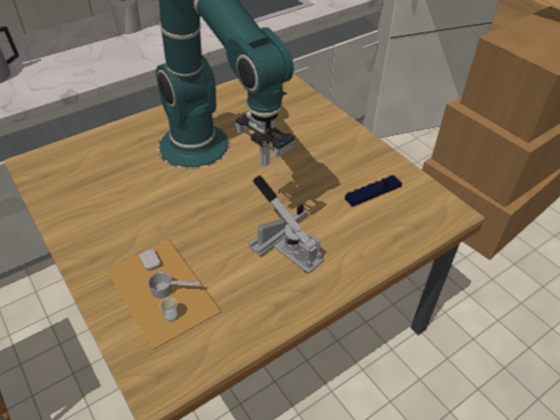

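View pics/o_side.png

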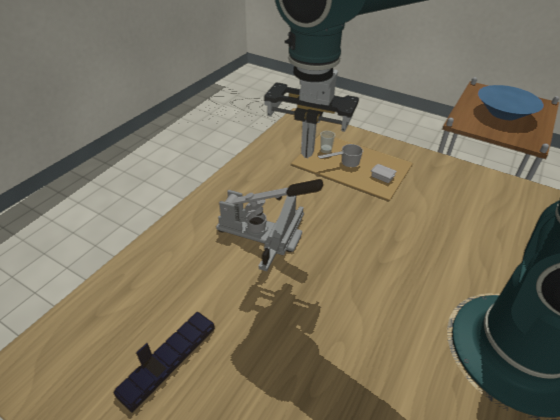

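Lever is fully up, the tab is still drawn out (side view (266,255)), the bystanders haven't moved, and the arm is clear.

```bash
python3 -c "
from station import *
print(job_done())"
```

```text
the job is handed in; nothing more can be done
None
```

The stop is set and proven, and I've handed the job in at about 24 s of the 70 s allowed.

- **First press:** the handle firmed up at about 0.412–0.414 rad. I pressed on to about 7 N, at 0.423 rad, then let the lever rise.
- **Setting the stop:** I aimed it at 0.420 rad, between the firm point and the 7 N reading, so the ram would only nip the liner. I drew the tab out from about 2.8 mm to about 26.2 mm. The camera put it at about 26.1 mm after release.
- **Second press:** the lever met the stop at about 0.4195 rad, where the resistance jumped to about 4–5 N per mm. It held at about 14 N with the lever at 0.424 rad. With no stop I would have expected about 0.458 rad. A sideways force of 6–7 N also showed on the tool, from friction at the grip.
- **Final checks:** the lever is back up (the camera reads 0.002 rad) and the tab is where I set it to within about 0.5 mm. The organizer, tumbler, measure and tin look unmoved in the pictures. The arm is well clear.

**Disagreements:** camera and arm readings of the lever's turn differed by up to 0.004 rad. Camera readings of the tab differed by up to about 1 mm. My first jog call was refused because some rows lacked keys; the arm did not move.

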